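# Find the loose cover of the gas box and push it open

## Robot

A 6-joint arm with a two-finger parallel gripper is mounted at the origin on a cart in front of the work surface, level with it; the furniture and walls round the work are solid. World frame = base frame: x ahead of the robot, y to its left, z up, the work surface at z = 0. Lengths are in m, angles in rad, forces in N, time in s.
With the tool pointing down it reaches from about 0.25 to 0.775 m from the base axis. Payload 4 kg.
Tool frame: the origin (TCP) lies at the very end of the fingers, on their centre line; the grasp point (between the pads) lies 19 mm behind it (robot.tcp_to_grasp is the distance from the TCP to the grasp point, in m); z points along the fingers, y is the line along which they close (so a half turn about z gives the same grasp; the last joint's range is limited). The gripper opens to 94 mm and grips with 3 to 60 N. Pads are 16 mm wide; open, the fingers measure 119 mm over their backs; the gripper's body (75 mm by 177 mm) begins 78 mm behind the grasp point.
Start: joints at [-1.38, 0.087, 1.371, -0, 1.684, -0.103], TCP at [0.159, -0.526, 0.206] pointing down, gripper open.
Joint ranges: [-3.1, 3.1], [-0.76, 2.03], [0.27, 2.55], [-1.08, 4.22], [0.17, 2.65], [-2.57, 2.57]. Speed limits (rad/s): [2.79, 2.79, 3.14, 3.14, 3.14, 3.14].

## Interface

Orientations are given as [roll, pitch, yaw] about the fixed x, y, z axes, in that order (R = Rz(yaw) Ry(pitch) Rx(roll)).
In Python, from bench import robot gives the robot as it stands.
- The arm moves only by the shell command python3 nudge.py FILE, which reads ROWS from the file FILE. ROWS is a JSON list that holds a single list of rows (three levels of brackets), with 1 to 20 rows, each of 5 numbers: the finger opening in m, then dx, dy, dz in fractions of the full range, 1 being 0.75 m, then a turn about the tool's z in shares of pi/2 rad (1.0 is pi/2 rad); each row shifts and turns the commanded pose from where the row before left it, along the tool's axes as they then stand; what a row does not reach is not made up. A row lasts 1/12 s, in which the tool goes at most 0.0417 m and 0.125 rad, less where a joint would pass 70% of its speed; a pose out of reach is approached as far as the arm can. The fingers move at their own pace and stop on an object; the grip force is fixed at half the most. Time passes only in rows, so rows that do not move let the fingers close. It prints the time, the measured TCP pose, the force, the opening and the grip force at its end. Shift and turn numbers lie between -1 and 1, and a call with a number outside is refused. Input that does not fit is refused with a message, and nothing moves.
- robot.get_obs(): the state, without advancing time (a new reading comes with each control period).
- robot.snapshot(name): name is "scene" or "top" or "wrist"; returns a dict with "color" (420x560x3 uint8, blue, green, red), "fx", "fy", "cx", "cy" (pixels), "k1" (the pictures are not rectified: a ray, as slopes to the right and down, at radius r is drawn at 1 + k1 r^2 times it, then the intrinsics apply), "extrinsics" (4x4, takes a point from world to camera coordinates). Camera axes: x right, y down, z forward; pixel columns grow to the right and rows downward; lengths in m; the calibration is good to about 2 mm. A picture is of the moment at which its call begins. There is no depth.
- robot.close_job(): hands the job in; it is judged then, once.
The state is a dict: "time": time; "joint_positions": joint angles; "qvel": joint speeds; "joint_torque": joint torques, N m; "tool_pos": TCP position; "ee_rot": TCP orientation; "wrist_force": force on the tool from outside, world axes, zero at the start; "wrist_torque": the same for the moment, N m; "width": finger opening in m; "finger_force": force on a finger pad.
Only numpy, scipy, OpenCV 4.12 (cv2) and the standard library are available. Lean on these libraries where they do the work, as an engineer would, in place of code of your own. Each camera call takes 0.05 s, during which the arm holds its last target. There are 200 camera calls.

## Task

One of the four identical covers on the gas box was left unfastened. With the fingertips, press gently on the end of each cover away from its raised rib, one after another, until you find the one that rocks; then push that cover fully open to the left by its rib, so that the needle valve below can be reached. Only press and push: do not lift the cover, and leave the other things where they lie.

Things in the scene. Friction and masses are not known exactly. Their poses are not given: they have to be found in the camera images.
- gas_box: gas box: fixed 156 x 316 mm aluminium base plate, 12 mm high, with four identical white bays (72 mm in x, 130 mm in y, 50 mm high) in two rows of two, 45 mm aisle between the left and right pair. Origin: centre of its underside, on the table; x runs away from the robot across the rows, y to the left along the rows, z up; turned up to 0.2 rad from the world axes.
- press_1 (a point): where to press the front right cover: on its upper face when shut and level, on the centreline, 16 mm from its right (-y) end. Fixed to the box, does not move with the cover. Cover: grey plate 54 mm in box x, 72 mm in box y, 5 mm thick, upper face 73 mm above the table and 2 mm above the two slide rails beside it (57 mm apart inside).
- press_2 (a point): where to press the front left cover: on its upper face when shut and level, on the centreline, 16 mm from its right (-y) end. Fixed to the box, does not move with the cover. Near its left (+y) end each cover has a raised finger rib across it: 50 mm long, 7 mm thick, standing 13 mm above the plate.
- press_3 (a point): where to press the rear right cover: on its upper face when shut and level, on the centreline, 16 mm from its right (-y) end. Fixed to the box, does not move with the cover. All four covers look alike; which one is loose changes.
- press_4 (a point): where to press the rear left cover: on its upper face when shut and level, on the centreline, 16 mm from its right (-y) end. Fixed to the box, does not move with the cover. The four bays stand in fixed places on the box.
- rib_1 (a point): middle of the pushing face (right, -y side) of the front right cover's rib when shut: 79 mm above the table, 6 mm above the plate, 46.5 mm to the left (+y) of press_1; the rib's top is 86 mm above the table. Fixed to the box, does not move with the cover.
- rib_2 (a point): middle of the pushing face (right, -y side) of the front left cover's rib when shut: 79 mm above the table, 6 mm above the plate, 46.5 mm to the left (+y) of press_2; the rib's top is 86 mm above the table. Fixed to the box, does not move with the cover.
- rib_3 (a point): middle of the pushing face (right, -y side) of the rear right cover's rib when shut: 79 mm above the table, 6 mm above the plate, 46.5 mm to the left (+y) of press_3; the rib's top is 86 mm above the table. Fixed to the box, does not move with the cover.
- rib_4 (a point): middle of the pushing face (right, -y side) of the rear left cover's rib when shut: 79 mm above the table, 6 mm above the plate, 46.5 mm to the left (+y) of press_4; the rib's top is 86 mm above the table. Fixed to the box, does not move with the cover.
- cover_tilt (a joint): rocking of the one loose cover, whichever of the four it is: 0 rad level, 0.12 rad when its right end is pressed fully down (the pressing place then 3 mm lower). Gives from about 1 N, fully down at about 4 N at the pressing place, springs back when released. Axis along box x, 28 mm left of the pressing place. The other three covers are screwed down and do not give.
- cover_slide (a joint): sliding of the loose cover: 0 m shut, 0.045 m fully open (end stop), to the left (+y of the box). It drags with about 2 N and stays where it is left.
- cover_lift (a joint): height of the loose cover off its rails: 0 m resting; only its weight (about 2.5 N) holds it down.
- usb: black USB key, 56 x 18 x 10 mm, lying on the base plate in the aisle between the bays; a bystander to leave alone. Origin: centre of its underside.
- tape: white roll of label tape, 60 mm across, 19 mm high, on the table at the right of the box; a bystander to leave alone. Origin: centre of its underside.
- timer: white bench timer, 66 x 62 x 18 mm, on the table at the left of the box; a bystander to leave alone. Origin: centre of its underside.
- filters: flat white filter pack, 90 x 55 x 10 mm, on the table in front of the box; a bystander to leave alone. Origin: centre of its underside.
- small_dish: small clear dish, 36 mm across, 12 mm high, on the table behind the box; a bystander to leave alone. Origin: centre of its underside.
- tweezers: tweezers, 11 x 134 x 9 mm, on the table in front of the box; a bystander to leave alone. Origin: centre of its underside.

How it is judged:
By the outcome, as a careful person would: the job done as asked, in the order asked, and still so for the second after the job is handed in, with the robot touching nothing.
It also fails if it takes over 48 s, if anything falls off the work surface, if the arm or the gripper's body presses on something with over 40 N, if the wrist force passes 120 N, or if a joint passes its speed limit or range.

## Working session

There is one attempt and no reset: what is moved stays moved. The work goes in short steps, Python scripts to look and compute and a shell command to move; the robot and the scene stay as the last step left them, time stands still between calls to the robot, and variables do not carry over. Pictures are saved under pics/ and viewed, at most 10 in all, crops included, and the job is handed in when it is done.

```bash
ls; mkdir -p pics
python3 - <<'E'
from bench import robot
import cv2
for n in("top","scene"):
    s=robot.snapshot(n);cv2.imwrite(f"pics/{n}0.png",s["color"]);print(n,s["fx"],s["cx"],s["cy"],s["k1"],s["extrinsics"].round(3).tolist())
o=robot.get_obs();print(o["time"],o["tool_pos"],o["ee_rot"],o["width"],o["wrist_force"])
E
```

```text
bench.py
nudge.py
pics
top 431.5839972016658 268.6525063989481 208.69642459538605 -0.004144857006278318 [[-0.007, -1.0, 0.01, -0.16], [-0.991, 0.006, -0.134, 0.538], [0.134, -0.011, -0.991, 0.876], [0.0, 0.0, 0.0, 1.0]]
scene 512.975188279439 280.3547841197302 205.35652350930445 -0.19713643959339608 [[-0.876, -0.481, 0.01, 0.376], [-0.338, 0.6, -0.725, 0.309], [0.343, -0.639, -0.689, 0.782], [0.0, 0.0, 0.0, 1.0]]
0.1 [ 0.15916414 -0.52595332  0.20444216] [-3.13965685e+00 -1.91791521e-04  2.93800454e-01] 0.09420495895649236 [ 0.20171841  0.05725014 -0.37210456]
```

View pics/top0.png

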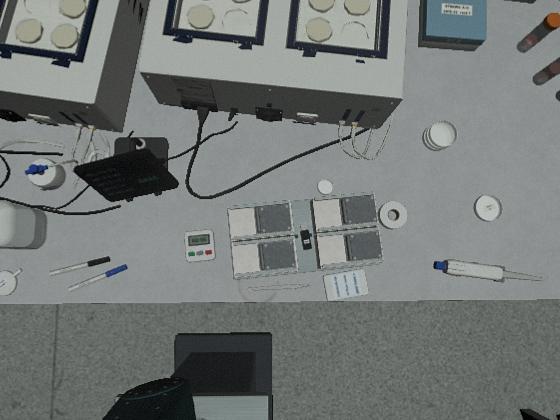

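View pics/scene0.png

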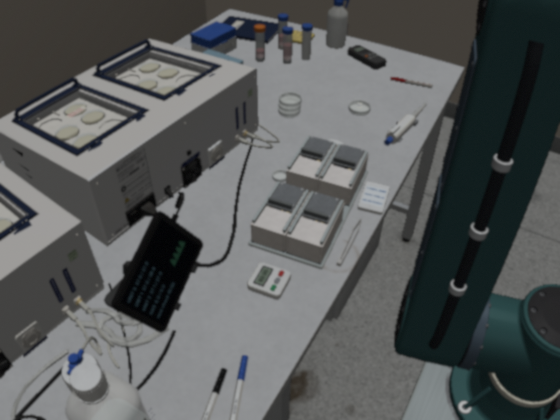

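The top view shows the box about (305,237), with four grey covers around (275,217), (280,256), (360,209) and (362,247). The aisle with the USB key is at (305,238), the tape at (393,215) and the timer at (200,246).

```bash
cat > h.py <<'E'
import numpy as np,cv2
def K(s): return np.array([[s["fx"],0,s["cx"]],[0,s["fy"],s["cy"]],[0,0,1]])
def ray(s,uv,z):
    uv=np.asarray(uv,float).reshape(-1,1,2)
    n=cv2.undistortPoints(uv,K(s),np.array([s["k1"],0,0,0.]))[:,0]
    E=s["extrinsics"];R,t=E[:3,:3],E[:3,3];c=-R.T@t
    d=np.c_[n,np.ones(len(n))]@R
    return c+d*((z-c[2])/d[:,2])[:,None]
def pix(s,P):
    E=s["extrinsics"]
    return cv2.projectPoints(np.asarray(P,float).reshape(-1,3),cv2.Rodrigues(E[:3,:3])[0],E[:3,3],K(s),np.array([s["k1"],0,0,0.]))[0][:,0]
E
python3 - <<'E'
from bench import robot
from h import *
s=robot.snapshot("top");im=s["color"]
x0,y0=220,185
c=im[y0:285,x0:390]
g=cv2.cvtColor(c,cv2.COLOR_BGR2GRAY)
cv2.imwrite("pics/crop0.png",cv2.resize(c,None,fx=4.6,fy=4.6,interpolation=cv2.INTER_NEAREST))
print(g[30:80:4,10:165:6])
m=((g>85)&(g<125)).astype(np.uint8);m=cv2.morphologyEx(m,cv2.MORPH_OPEN,np.ones((5,5)))
n,l,st,ce=cv2.connectedComponentsWithStats(m);print(st,ce)
E
```

```text
[[174 169 170 174 119  86  89  88  93  90 128 138 140 141 124 171 174 173
  169  74  90  92  94  92  91 168]
 [173 168 174 170 172  87  88  91  83  86 122 141 138 138  35 172 172 172
  174  58  84  91  89  88 143  64]
 [174 174 172 175 176  87  85  88  90  94  88 146 147 145  50 171 173 169
  173  69  97  87 116 146 141  96]
 [172 172 177 176 180  71  91  91  90  91 104 137 154 140  54 178 163 132
  139 144 121 114 101  85  85 141]
 [175 173 175 168 175  59  92  95 108 105 136 142  37  47  58 176  58  79
  134 135 143 143 151 135 132 145]
 [115 176 173 156 142 144 139 147 102 129  70  57  28  29  76 138 119 128
  161  95  96  96  85  88  94 118]
 [116 119 146  86  71  77 137 145 141 141 122 134  35 165  82 171 168 170
  170  93  93  89  85  86  89 169]
 [111 140 140 119  99 104  94  85  83  90 138 137  64  79 121 170 168 174
  174 105  75  85  89  82  91 120]
 [120 173 169 173 171  88  91  91  88  91  86 138 141  32 143 173 173 173
  168 180  86  90  90  88  87  80]
 [142 172 172 172 171  76  85  86  92  90  91 148 139 136 141 174 173 172
  176 182 105  89  84  92  88  85]
 [143 172 
[... 363 characters left out ...]
1    27    26   386]
 [   43    21     5     5    25]
 [   50    20    11    12    89]
 [   53    23    16    21   206]
 [   41    32     5     6    30]
 [  135    47     6     6    36]
 [  143    46    13    11   106]
 [   56    55    16    11   117]
 [  144    59    13    14    94]
 [   45    69     5     5    25]
 [   59    69    14    10    90]] [[ 83.07691821  50.22037225]
 [141.90673575  21.70725389]
 [ 45.          23.        ]
 [ 54.95505618  25.33707865]
 [ 62.02427184  34.72815534]
 [ 43.          34.5       ]
 [137.5         49.5       ]
 [149.20754717  51.54716981]
 [ 63.58119658  60.16239316]
 [150.54255319  65.65957447]
 [ 47.          71.        ]
 [ 64.74444444  73.21111111]]
```

View pics/crop0.png

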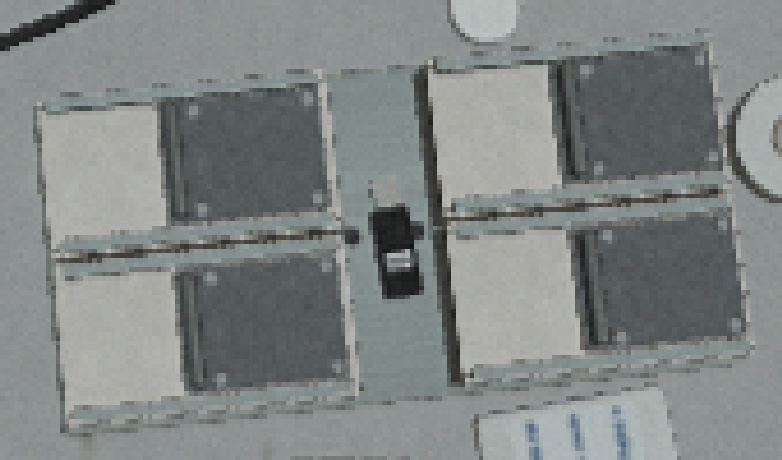

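The enlarged crop clearly shows all four covers. Each has a dark rib at its left end and screws in its corners, and the box is turned a few degrees. Next I'll measure the plates.

Run:
```python
from bench import robot
from h import *
s=robot.snapshot("top")
f=6;c=cv2.resize(s["color"][185:285,220:390],None,fx=f,fy=f,interpolation=cv2.INTER_CUBIC)
g=cv2.medianBlur(cv2.cvtColor(c,cv2.COLOR_BGR2GRAY),15)
m=((g>78)&(g<112)).astype(np.uint8);m=cv2.morphologyEx(m,cv2.MORPH_OPEN,np.ones((61,61)))if 0 else cv2.morphologyEx(m,cv2.MORPH_OPEN,cv2.getStructuringElement(cv2.MORPH_ELLIPSE,(45,45)))
cs,_=cv2.findContours(m,cv2.RETR_EXTERNAL,cv2.CHAIN_APPROX_NONE)
for k in cs:
    if cv2.contourArea(k)<10000: continue
    uv=(k[:,0]+.5)/f-.5+[220,185]
    P=ray(s,uv,.073)[:,:2]
    r=cv2.minAreaRect((P*1000).astype(np.float32))
    print(np.round(r[0],1),np.round(r[1],1),r[2],uv.mean(0).round(1))
```

```text
[ 439.7 -180. ] [55.6 67.6] 6.733534812927246 [277.1 254.7]
[ 456.9 -355.1] [55.7 65.1] 5.62208890914917 [364.6 245.7]
[ 513.8 -172.6] [56.8 66.9] 5.614345550537109 [274.3 217.9]
[ 530.7 -347.8] [57.  64.6] 5.87868070602417 [359.4 209.1]
```

The four plates lie 176 mm and 74 mm apart (the given layout says 175 mm and about 74 mm). They measure about 56×66 mm against 54×62.5 mm visible, and the yaw is 0.0975 rad, so the fit is good. press_1 is at (0.4583, -0.3700), press_2 at (0.4412, -0.1953), press_3 at (0.5324, -0.3628) and press_4 at (0.5153, -0.1881).

Units first: shifts go in shares of 0.75 m and turns go in shares of pi/2 rad. So 0.0313 m / 0.75 = 0.0417, 0.008 m / 0.75 = 0.0107, 0.0983 rad / 1.5708 = 0.0626.

```bash
echo '[[[0, 0, 0, 0, 0.0626], [0, 0, 0, 0, 0.0626], [0, 0.0417, -0.0168, 0.0107, 0], [0, 0.0417, -0.0168, 0.0107, 0], [0, 0.0417, -0.0168, 0.0107, 0], [0, 0.0417, -0.0168, 0.0107, 0], [0, 0.0417, -0.0168, 0.0107, 0], [0, 0.0417, -0.0168, 0.0107, 0], [0, 0.0417, -0.0168, 0.0107, 0], [0, 0.0417, -0.0168, 0.0107, 0], [0, 0.0417, -0.0168, 0.0107, 0], [0, 0.0417, -0.0168, 0.0107, 0], [0, 0, 0, 0, 0], [0, 0, 0, 0, 0], [0, 0, 0, 0, 0], [0, 0, 0, 0, 0]]]' > path.dat && python3 nudge.py path.dat
```

```text
time: 1.53
tool_pos: [0.4578, -0.3715, 0.1259]
ee_rot: [3.141, 0.0, 0.096]
wrist_force: [-1.1, -0.2, -0.4]
width: 0.0007
finger_force: 0.0
```

Scaled: 0.02 m / 0.75 = 0.0267, -0.0015 m / 0.75 = -0.002.

```bash
echo '[[[0, 0, -0.002, 0.0267, 0], [0, 0, 0, 0.0267, 0], [0, 0, 0, 0.0107, 0], [0, 0, 0, 0, 0], [0, 0, 0, 0, 0], [0, 0, 0, 0, 0]]]' > path.dat && python3 nudge.py path.dat; echo '[[[0, 0, 0, 0.0013, 0], [0, 0, 0, 0.0013, 0], [0, 0, 0, 0.0013, 0], [0, 0, 0, 0, 0], [0, 0, 0, 0, 0]]]' > path.dat && python3 nudge.py path.dat
python3 - <<'E'
from bench import robot
import cv2
cv2.imwrite("pics/w1.png",robot.snapshot("wrist")["color"])
E
```

```text
time: 2.03
tool_pos: [0.4586, -0.3702, 0.079]
ee_rot: [3.14, -0.002, 0.096]
wrist_force: [1.0, 0.5, -0.6]
width: 0.0005
finger_force: 0.0
time: 2.45
tool_pos: [0.4585, -0.3692, 0.0746]
ee_rot: [3.141, -0.0, 0.097]
wrist_force: [-0.2, -0.2, 0.1]
width: 0.0006
finger_force: 0.0
```

View pics/w1.png

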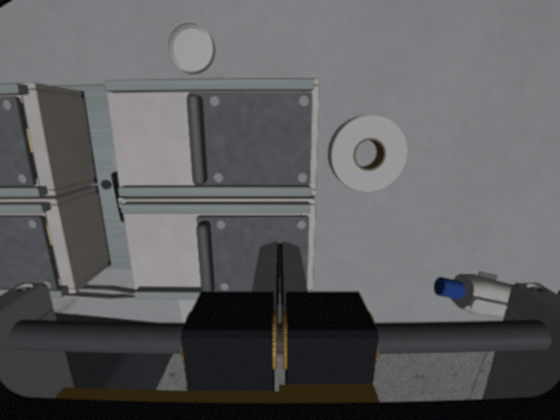

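The wrist view shows the closed fingertips just above the front right plate at about (280,245). They are between the rib (205,255) and the right end (312,250). Next I'll press gently.

Scaled: 0.001 m / 0.75 = 0.0013.

```bash
echo '[[[0, 0, 0, 0.0013, 0], [0, 0, 0, 0, 0], [0, 0, 0, 0, 0]]]' > path.dat && python3 nudge.py path.dat; echo '[[[0, 0, 0, 0.0013, 0], [0, 0, 0, 0, 0], [0, 0, 0, 0, 0]]]' > path.dat && python3 nudge.py path.dat;echo '[[[0, 0, 0, 0.0013, 0], [0, 0, 0, 0, 0], [0, 0, 0, 0, 0]]]' > path.dat && python3 nudge.py path.dat
```

```text
time: 2.75
tool_pos: [0.4584, -0.3692, 0.0734]
ee_rot: [-3.142, 0.0, 0.097]
wrist_force: [0.8, 0.1, 0.2]
width: 0.0005
finger_force: 0.0
time: 3.0
tool_pos: [0.4585, -0.3692, 0.0733]
ee_rot: [3.141, -0.0, 0.097]
wrist_force: [-0.2, 1.7, 4.8]
width: 0.0004
finger_force: 2.3
time: 3.25
tool_pos: [0.4585, -0.3692, 0.0733]
ee_rot: [3.141, -0.001, 0.097]
wrist_force: [-2.3, 1.8, 7.9]
width: 0.0007
finger_force: 4.1
```

Cover 1 is rigid: it stood at 73.3 mm under 8 N. Next is the rear right cover.

Scaled: -0.025 m / 0.75 = -0.0333, 0.0244 m / 0.75 = 0.0325.

```bash
echo '[[[0, 0, 0, -0.0333, 0], [0, 0.0333, 0, 0, 0], [0, 0.0333, 0, 0, 0], [0, 0.0325, 0, 0, 0], [0, 0, 0, 0.024, 0], [0, 0, 0, 0.004, 0], [0, 0, 0, 0, 0], [0, 0, 0, 0, 0], [0, 0, 0, 0, 0]]]' > path.dat && python3 nudge.py path.dat; echo '[[[0, 0, 0, 0.0013, 0], [0, 0, 0, 0, 0], [0, 0, 0, 0, 0]]]' > path.dat && python3 nudge.py path.dat; echo '[[[0, 0, 0, 0.0013, 0], [0, 0, 0, 0, 0], [0, 0, 0, 0, 0]]]' > path.dat && python3 nudge.py path.dat;echo '[[[0, 0, 0, 0.0013, 0], [0, 0, 0, 0, 0], [0, 0, 0, 0, 0]]]' > path.dat && python3 nudge.py path.dat
```

```text
time: 4.0
tool_pos: [0.5319, -0.3623, 0.0758]
ee_rot: [3.141, 0.0, 0.096]
wrist_force: [-0.1, -1.3, 0.6]
width: 0.0007
finger_force: 0.0
time: 4.25
tool_pos: [0.5322, -0.3622, 0.0749]
ee_rot: [3.141, -0.0, 0.097]
wrist_force: [-0.9, 0.6, -0.3]
width: 0.0006
finger_force: 0.0
time: 4.5
tool_pos: [0.5323, -0.3619, 0.0734]
ee_rot: [-3.142, 0.0, 0.097]
wrist_force: [0.2, 0.6, -0.4]
width: 0.0004
finger_force: 0.0
time: 4.75
tool_pos: [0.5325, -0.3622, 0.0729]
ee_rot: [3.141, -0.0, 0.097]
wrist_force: [0.2, -1.1, 1.5]
width: 0.0001
finger_force: 0.7
```

Scaled: 0.001 m / 0.75 = 0.0013.

```bash
echo '[[[0, 0, 0, 0.0013, 0], [0, 0, 0, 0, 0], [0, 0, 0, 0, 0]]]' > path.dat && python3 nudge.py path.dat; echo '[[[0, 0, 0, 0.0013, 0], [0, 0, 0, 0, 0], [0, 0, 0, 0, 0]]]' > path.dat && python3 nudge.py path.dat
```

```text
time: 5.0
tool_pos: [0.5326, -0.3624, 0.072]
ee_rot: [3.141, -0.0, 0.097]
wrist_force: [-1.3, -0.6, 2.3]
width: 0.0002
finger_force: 1.4
time: 5.25
tool_pos: [0.5326, -0.3626, 0.0711]
ee_rot: [3.14, -0.001, 0.097]
wrist_force: [-0.6, -1.3, 4.6]
width: 0.0006
finger_force: 2.1
```

Scaled: 0.001 m / 0.75 = 0.0013.

```bash
echo '[[[0, 0, 0, 0.0013, 0], [0, 0, 0, 0, 0], [0, 0, 0, 0, 0]]]' > path.dat && python3 nudge.py path.dat; echo '[[[0, 0, 0, 0.0013, 0], [0, 0, 0, 0, 0], [0, 0, 0, 0, 0]]]' > path.dat && python3 nudge.py path.dat
```

```text
time: 5.5
tool_pos: [0.5327, -0.3627, 0.0702]
ee_rot: [3.14, -0.001, 0.097]
wrist_force: [-0.3, -1.8, 5.8]
width: 0.0004
finger_force: 2.7
time: 5.75
tool_pos: [0.5327, -0.3627, 0.07]
ee_rot: [3.14, -0.001, 0.097]
wrist_force: [-1.4, -1.6, 8.3]
width: 0.0005
finger_force: 3.8
```

Cover 3 gave 3 mm and then stopped, so it is the loose one. I'll release it, raise the tips to 78 mm and push the rib to the left.

Scaled: -0.01 m / 0.75 = -0.0133.

```bash
echo '[[[0, 0, 0, -0.0133, 0], [0, 0, 0, 0, 0], [0, 0, 0, 0, 0], [0, 0, 0, 0, 0]]]' > path.dat && python3 nudge.py path.dat; echo '[[[0, 0, -0.0133, 0, 0], [0, 0, -0.0133, 0, 0], [0, 0, -0.0067, 0, 0], [0, 0, 0, 0, 0], [0, 0, 0, 0, 0]]]' > path.dat && python3 nudge.py path.dat; echo '[[[0, 0, -0.0053, 0, 0], [0, 0, -0.0053, 0, 0], [0, 0, -0.0053, 0, 0], [0, 0, -0.0053, 0, 0], [0, 0, -0.0053, 0, 0], [0, 0, 0, 0, 0]]]' > path.dat && python3 nudge.py path.dat
```

```text
time: 6.08
tool_pos: [0.5322, -0.3612, 0.0774]
ee_rot: [-3.14, 0.001, 0.097]
wrist_force: [-0.5, -0.4, -0.1]
width: 0.0001
finger_force: 0.0
time: 6.5
tool_pos: [0.5301, -0.3363, 0.0785]
ee_rot: [3.141, 0.0, 0.098]
wrist_force: [0.4, -0.8, 0.2]
width: 0.0005
finger_force: 0.0
time: 7.0
tool_pos: [0.5281, -0.3167, 0.0788]
ee_rot: [3.141, -0.0, 0.098]
wrist_force: [-0.8, -0.1, 0.5]
width: 0.0001
finger_force: 0.6
```

```bash
echo '[[[0, 0, -0.0053, 0, 0], [0, 0, -0.0053, 0, 0], [0, 0, -0.0053, 0, 0], [0, 0, 0, 0, 0], [0, 0, 0, 0, 0]]]' > path.dat && python3 nudge.py path.dat; echo '[[[0, 0, -0.0053, 0, 0], [0, 0, -0.0053, 0, 0], [0, 0, -0.0027, 0, 0], [0, 0, 0, 0, 0], [0, 0, 0, 0, 0]]]' > path.dat && python3 nudge.py path.dat
python3 - <<'E'
from bench import robot
import cv2
cv2.imwrite("pics/w2.png",robot.snapshot("wrist")["color"])
E
```

```text
time: 7.42
tool_pos: [0.527, -0.3044, 0.0787]
ee_rot: [-3.141, -0.0, 0.098]
wrist_force: [-1.0, -0.1, 1.3]
width: 0.0005
finger_force: 0.7
time: 7.83
tool_pos: [0.526, -0.2947, 0.0786]
ee_rot: [-3.141, -0.0, 0.097]
wrist_force: [-0.7, 0.3, 2.0]
width: 0.0007
finger_force: 0.9
```

View pics/w2.png

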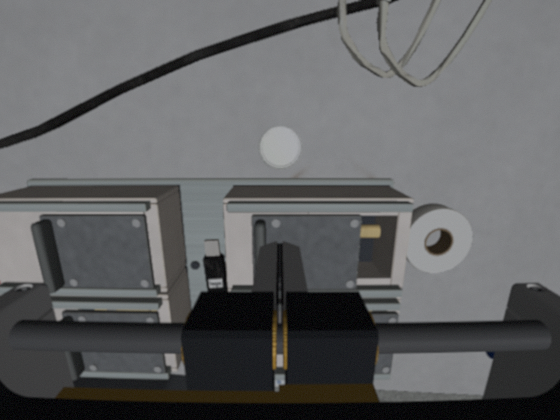

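The wrist view shows the rear right cover sliding left, with its rib at (260,238) against the fingers and the valve uncovered at (370,232). I'll continue to the end stop.

Scaled: -0.004 m / 0.75 = -0.0053.

```bash
echo '[[[0, 0, -0.0053, 0, 0], [0, 0, -0.0053, 0, 0], [0, 0, 0, 0, 0], [0, 0, 0, 0, 0]]]' > path.dat && python3 nudge.py path.dat; echo '[[[0, 0, -0.0027, 0, 0], [0, 0, 0, 0, 0], [0, 0, 0, 0, 0]]]' > path.dat && python3 nudge.py path.dat; echo '[[[0, 0, -0.0013, 0, 0], [0, 0, 0, 0, 0], [0, 0, 0, 0, 0]]]' > path.dat && python3 nudge.py path.dat
```

```text
time: 8.22
tool_pos: [0.5252, -0.2867, 0.0785]
ee_rot: [-3.141, -0.0, 0.098]
wrist_force: [0.1, -0.3, 1.8]
width: 0.0004
finger_force: 0.9
time: 8.47
tool_pos: [0.5251, -0.2852, 0.0785]
ee_rot: [3.142, -0.0, 0.097]
wrist_force: [0.6, -1.4, 1.7]
width: 0.0006
finger_force: 1.1
time: 8.72
tool_pos: [0.5249, -0.2845, 0.0785]
ee_rot: [3.141, -0.0, 0.097]
wrist_force: [0.5, -1.6, 1.6]
width: 0.0003
finger_force: 1.3
```

Scaled: -0.002 m / 0.75 = -0.0027.

```bash
echo '[[[0, 0, -0.0027, 0, 0], [0, 0, 0, 0, 0], [0, 0, 0, 0, 0]]]' > path.dat && python3 nudge.py path.dat; echo '[[[0, 0, -0.0013, 0, 0], [0, 0, 0, 0, 0], [0, 0, 0, 0, 0]]]' > path.dat && python3 nudge.py path.dat; echo '[[[0, 0, -0.0013, 0, 0], [0, 0, 0, 0, 0], [0, 0, 0, 0, 0]]]' > path.dat && python3 nudge.py path.dat
```

```text
time: 8.97
tool_pos: [0.5247, -0.2824, 0.0785]
ee_rot: [3.141, -0.0, 0.097]
wrist_force: [0.4, -2.7, 1.9]
width: 0.0005
finger_force: 1.4
time: 9.22
tool_pos: [0.5247, -0.2821, 0.0786]
ee_rot: [3.14, -0.0, 0.097]
wrist_force: [0.8, -5.4, 0.4]
width: 0.0003
finger_force: 2.1
time: 9.47
tool_pos: [0.5247, -0.2818, 0.0787]
ee_rot: [3.139, -0.0, 0.097]
wrist_force: [0.3, -6.1, 1.6]
width: 0.0005
finger_force: 2.5
```

Scaled: -0.001 m / 0.75 = -0.0013.

```bash
echo '[[[0, 0, -0.0013, 0, 0], [0, 0, -0.0013, 0, 0], [0, 0, 0, 0, 0], [0, 0, 0, 0, 0]]]' > path.dat && python3 nudge.py path.dat; echo '[[[0, 0, 0.0067, 0, 0], [0, 0, 0.0093, 0, 0], [0, 0, 0, 0, 0], [0, 0, 0, -0.0267, 0], [0, 0, 0, -0.04, 0], [0, 0, 0, -0.04, 0], [0, -0.0133, 0.0467, -0.0267, 0], [0, -0.0267, 0.0467, 0, 0], [0, -0.0267, 0.0467, 0, 0], [0, -0.0267, 0.0467, 0, 0], [0, -0.0267, 0.0467, 0, 0], [0, -0.0267, 0.0467, 0, 0], [0, -0.0267, 0.04, 0, 0], [0, 0, 0, 0, 0], [0, 0, 0, 0, 0], [0, 0, 0, 0, 0]]]' > path.dat && python3 nudge.py path.dat
python3 - <<'E'
from bench import robot
import cv2
c=robot.snapshot("top")["color"][185:285,220:400]
cv2.imwrite("pics/c2.png",cv2.resize(c,None,fx=4.4,fy=4.4,interpolation=cv2.INTER_CUBIC))
E
```

```text
time: 9.8
tool_pos: [0.5246, -0.2811, 0.0792]
ee_rot: [3.136, -0.001, 0.096]
wrist_force: [1.1, -7.6, 1.1]
width: 0.0006
finger_force: 3.4
time: 11.13
tool_pos: [0.4196, -0.5407, 0.1774]
ee_rot: [-3.139, -0.0, 0.097]
wrist_force: [-0.6, 0.5, 0.3]
width: 0.0007
finger_force: 0.0
```

View pics/c2.png

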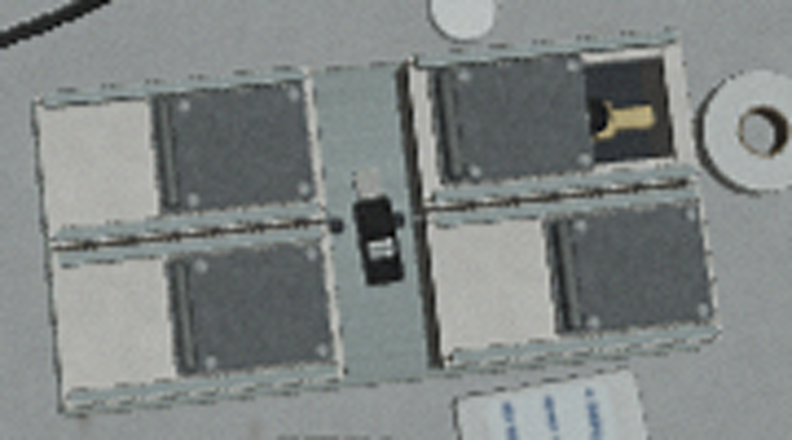

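The rear right cover is now open at the left with the valve exposed at (625,115). The other things look unmoved. I'll measure how far the cover travelled.

Run:
```python
from bench import robot
from h import *
s=robot.snapshot("top");f=6
a=cv2.imread("pics/top0.png")
def prep(im): return cv2.cvtColor(cv2.resize(im[185:285,220:400],None,fx=f,fy=f,interpolation=cv2.INTER_CUBIC),cv2.COLOR_BGR2GRAY)
A,B=prep(a),prep(s["color"])
u0,v0=(335-220)*f,(193-185)*f
T=A[v0:v0+38*f,u0:u0+43*f]   # original cover incl. rib
T=A[v0+3*f:v0+32*f,u0+2*f:u0+36*f]
r=cv2.matchTemplate(B[:,80*f:],T,cv2.TM_CCOEFF_NORMED);_,v,_,l=cv2.minMaxLoc(r[:24*f])
p0=np.array([u0+2*f,v0+3*f]);p1=np.array([l[0]+80*f,l[1]]);c=np.array([T.shape[1],T.shape[0]])/2
P=ray(s,[(p0+c)/f+[220,185],(p1+c)/f+[220,185]],.073);d=(P[1]-P[0])*1000
print(v,d,np.linalg.norm(d))
```

```text
0.9407405257225037 [-4.17613125 44.61809657  0.        ] 44.81310761370502
```

The cover moved 44.8 mm, which is fully open against the 45 mm stop. The robot is clear, so I'm handing in.

```bash
python3 -c "
from bench import robot
print(robot.close_job())"
```

```text
the job is handed in; nothing more can be done
None
```

The loose cover was the rear right one: it rocked 3 mm under a gentle press, I pushed it 44.8 mm left by its rib to the 45 mm end stop, the needle valve is uncovered, and the job is handed in (front right was rigid; the two left covers were not pressed).

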